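# Fold out the lift crank of the router table and wind the cutter up

### The arm

A 6-joint arm with a two-finger parallel gripper is mounted at the origin on the work surface. World frame = base frame: x ahead of the robot, y to its left, z up, the work surface at z = 0. Lengths are in m, angles in degrees, forces in N, time in s.
With the tool pointing down it reaches from about 0.35 to 0.775 m from the base axis. Payload 5.5 kg.
Tool frame: the origin (TCP) lies between the finger pads; the fingertips stand 17 mm ahead of it and the grasp point (between the pads) lies 2 mm behind it; x points along the fingers, y is the direction in which the jaws open and shut, and the axes are right-handed (so a half turn about x gives the same grasp; the last joint's range is limited). The gripper opens to 85 mm and grips with 20 to 120 N. Pads are 22 mm wide; open, the fingers measure 114 mm over their backs; the gripper's body (76 mm by 85 mm) begins 54 mm behind the grasp point. The pads swing forward as they close: fully open they stand 13 mm farther back than shut.
Start: joints at [-73.831, 17.945, 2.641, 74.691, 0, 82.002], TCP at [0.235, -0.525, 0.248] pointing down, gripper open.
Joint ranges: [-158.12, 158.12], [-49.38, 96.58], [-58.88, 72.47], [-126.05, 133.96], [-84.25, 85.87], [-180, 180]. Speed limits (degrees/s): [147.25, 147.25, 180, 180, 180, 180].

### API

Orientations are given as a 3x3 rotation matrix whose columns are the frame's x, y, z axes.
In Python, from bench import manip gives the robot as it stands.
- The arm moves only by the tool apply_moves, never from a script. Its argument "plan" is a list of rows, each an object of numbers: "dx", "dy", "dz": the shift along the tool's x, y, z in m; "ax", "ay", "az": the turn, a rotation vector about the tool's x, y, z in degrees; "hand": the opening, from 0 (shut) to 1 (fully open). In form: [{"dx": .., "dy": .., "dz": .., "ax": .., "ay": .., "az": .., "hand": ..}, ...]. A call has exactly 8 rows; each row is the pose to reach, as a shift and turn from the pose commanded when the call began, along the tool's axes at that moment; what a row does not reach only later rows make up. A row lasts 1/10 s, in which the tool goes at most 50 mm and 8.59 degrees, less where a joint would pass 70% of its speed; a pose out of reach is approached as far as the arm can. A call with a gripper value outside its range is refused whole. The fingers move at their own pace and stop on an object; "grip_force" is the grip in N (left out, the last holds). Time passes only in rows, so rows that repeat a pose let the fingers close, or fill a call up. It gives the time, the measured TCP pose, the force and the opening at its end, in the units of the state.
- manip.sense(): the state, without advancing time (a new reading comes with each control period).
- manip.camera(name): name is "side" or "top" or "wrist"; returns a dict with "color" (384x512x3 uint8, red, green, blue), "fx", "fy", "cx", "cy" (pixels), "k1" (the pictures are not rectified: a ray, as slopes to the right and down, at radius r is drawn at 1 + k1 r^2 times it, then the intrinsics apply), "R" (3x3) and "t" (3): a world point X has camera coordinates R X + t. Camera axes: x right, y down, z forward; pixel columns grow to the right and rows downward; lengths in m; the calibration is good to about 2 mm. A picture is of the moment at which its call begins. There is no depth.
- manip.finish_job(): hands the job in, once; it reports no verdict.
The state is a dict: "clock": time; "joint_pos": joint angles; "qd": joint speeds; "effort": joint torques, N m; "ee_pos": TCP position; "ee_rot": TCP orientation; "wrist_force": force on the tool from outside, world axes, zero at the start; "moment": the same for the moment, N m; "width": finger opening in m.
Only numpy, scipy, OpenCV 4.12 (cv2) and the standard library are available. Lean on these libraries where they do the work, as an engineer would, in place of code of your own. Each camera call takes 0.05 s, during which the arm holds its last target.

### The job

Get the router table with the orange crank handle ready for use: fold its stowed handle up until it stands fully upright, then use it to crank clockwise (seen from above) all the way to the red stop post, which winds the cutter fully up. Leave the handle standing upright and let go; leave the crank of the other router table, the one with the black handle, as it is.

Things in the scene. Friction and masses are not known exactly. Their poses are not given: they have to be found in the camera images.
- orange_table: Router table to set up, fixed: plywood cabinet 270 x 220 mm, grey top 120 mm above the bench. Origin: on the crank's vertical axis at bench height; z up, x towards the aluminium fence (45 mm high, 169 mm from the axis), y left of x. Steel crank arm 14 mm wide, upper face 26 mm above the grey top. Red stop post 26 mm high. The hinge cheeks at the arm's end (21 mm wide) reach 54 mm above the top.
- orange_crank (a joint): Crank angle, rad, growing clockwise seen from above; starts at 0 to 1; 2.6 is its end at the red stop post, the cutter fully up. The arm points from the axis at (4.451 minus this angle), anticlockwise from above from the x axis of orange_table, so it sweeps over the side away from the fence. Stays where left; takes about 1.5 N at the knob.
- orange_grip (a joint): Fold angle of the handle, rad: 0 folded (start), level above the arm, pointing from the arm's end back to the crank axis; 1.57 upright over the arm's end, at a firm stop. Its level hinge is 90 mm from the crank axis, 166 mm above the bench; it swings up in the arm's vertical plane. Stays at any angle; about 1 N at the knob.
- orange_knob (a point): Centre of the orange ball knob, 32 mm in diameter, at the end of the handle: 80 mm from the handle's hinge, on a steel stem 11 mm thick with an orange collar 18 mm thick below the ball. The ball spins freely about the stem. Folded, its centre is 166 mm above the bench and 10 mm from the crank axis; upright, 246 mm, over the arm's end. Pinched by level pads it creeps up to 10 mm towards the axis on the way up.
- black_knob (a point): Centre of the black ball knob of the folded handle on the other router table, alike but for this handle's colour and its cutter, on the other half of the bench: its crank must not be moved. 166 mm above the bench, 10 mm from that crank's axis.

How it is judged:
By the outcome, as a careful person would: the job done as asked, in the order asked, and still so for the second after the job is handed in, with the robot touching nothing.
It also fails if it takes over 42 s, if anything falls off the work surface, if the arm or the gripper's body presses on something with over 40 N, if the wrist force passes 120 N, or if a joint passes its speed limit or range.

## Working session

There is one attempt and no reset: what is moved stays moved. The work goes in short steps, Python scripts to look and compute and a tool call to move; the robot and the scene stay as the last step left them, time stands still between calls to the robot, and variables do not carry over. Pictures are saved under pics/ and viewed, and the job is handed in when it is done.

Besides the shell and the picture viewer there is one more tool, called after "Emit:" as name([rows], argument=value, ...), one row to a line, values as JSON. apply_moves: Moves the arm, as the interface text tells. Its arguments: {"type":"object","properties":{"plan":{"type":"array"},"grip_force":{"type":"number"}},"required":["plan"]}

```bash
ls; mkdir -p pics; python3 - <<'E'
from bench import manip
import cv2
for n in ["side","top","wrist"]:
    c=manip.camera(n); cv2.imwrite(f"pics/{n}0.png",c["color"][:,:,::-1])
    print(n,c["fx"],c["fy"],c["cx"],c["cy"],c["k1"],c["R"],c["t"])
print(manip.sense())
E
```

```text
pics
side 413.4525725236979 413.4525725236979 257.74705918488127 194.69665543756432 0.002706341025255531 [[-0.97819948 -0.20701065  0.01650372]
 [-0.14546714  0.62632619 -0.76586867]
 [ 0.14820626 -0.75157308 -0.6427852 ]] [0.48914528 0.19402208 0.9957018 ]
top 366.3706178180335 366.3706178180335 260.17923490418696 190.64303757525678 -0.08830848974014821 [[ 0.0141517  -0.99960386  0.0243281 ]
 [-0.99257617 -0.01698328 -0.12043305]
 [ 0.12079851 -0.02244316 -0.99242331]] [-0.06910705  0.5184261   0.78157853]
wrist 335.77449441881 335.77449441881 255.38569563383976 192.75970247081796 -0.0489553780628325 [[ 4.08614842e-01 -9.12706682e-01 -6.50567203e-04]
 [-8.75532438e-01 -3.92173250e-01  2.82211075e-01]
 [-2.57831069e-01 -1.14746041e-01 -9.59352118e-01]] [-0.57445389 -0.03644372  0.37851802]
{'clock': 0.15, 'joint_pos': array([-7.38295786e+01,  1.79831810e+01,  2.59164076e+00,  7.46904530e+01,
       -7.38907226e-04,  8.20023597e+01]), 'qd': array([ 0.04173501, -0.1772677 ,  0.15579088, -0.06734222, -0.06527136,
       -0.17195961]), 'effort': array([ 9.64276514e-04, -4.81068349e+01,  2.98814088e+01,  1.39466950e-02,
       -1.89148300e-04,  1.08692583e-05]), 'ee_pos': array([ 0.23530773, -0.5242531 ,  0.2475892 ]), 'ee_rot': array([[-4.10926985e-04,  4.09414245e-01, -9.12348512e-01],
       [ 1.37084297e-03, -9.12347501e-01, -4.09414409e-01],
       [-9.99998976e-01, -1.41892598e-03, -1.86334433e-04]]), 'wrist_force': array([0.56490477, 0.79042016, 0.40988104]), 'moment': array([-0.02116449,  0.00087962, -0.00194259]), 'width': 0.08563525106501377}
```

View pics/top0.png

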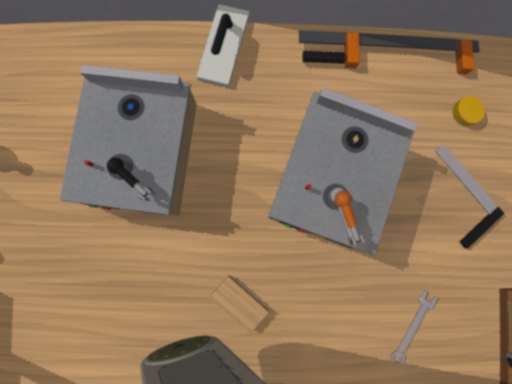

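View pics/side0.png

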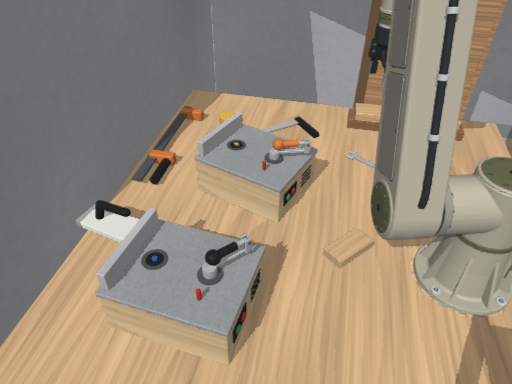

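View pics/wrist0.png

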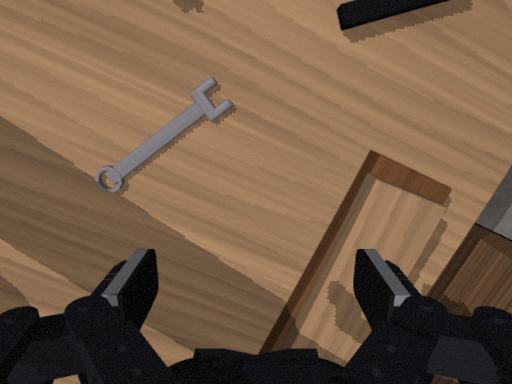

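```bash
cat > h.py <<'E'
import numpy as np, cv2
from bench import manip
def ray(c,u,v):
    K=np.array([[c["fx"],0,c["cx"]],[0,c["fy"],c["cy"]],[0,0,1]])
    p=cv2.undistortPoints(np.array([[[u,v]]],float),K,np.array([c["k1"],0,0,0.]))[0,0]
    R=np.array(c["R"]);t=np.array(c["t"])
    return -R.T@t, R.T@np.array([p[0],p[1],1])
def atz(c,u,v,z):
    o,d=ray(c,u,v); return o+d*(z-o[2])/d[2]
def proj(c,X):
    K=np.array([[c["fx"],0,c["cx"]],[0,c["fy"],c["cy"]],[0,0,1]])
    R=np.array(c["R"]);t=np.array(c["t"])
    return cv2.projectPoints(np.array(X,float).reshape(-1,1,3),cv2.Rodrigues(R)[0],t.astype(float),K,np.array([c["k1"],0,0,0.]))[0][:,0]
def crop(c,u0,v0,w,h,s,name):
    im=c["color"][v0:v0+h,u0:u0+w,::-1]
    cv2.imwrite("pics/"+name,cv2.resize(im,None,fx=s,fy=s,interpolation=cv2.INTER_CUBIC))
E
python3 - <<'E'
from h import *
c=manip.camera("top"); crop(c,260,80,160,180,3.3,"topcrop.png")
c2=manip.camera("side"); crop(c2,185,105,145,115,5,"sidecrop.png")
for n,u,v,z in [("knob",343,198,.166),("hinge",355,237,.166),("c1",270,216,.12),("c2",374,250,.12),("fence",318,95,.165),("fence2",414,126,.165),("stop",308,187,.14)]:
    print(n,atz(c,u,v,z).round(4))
print("blackknob",atz(c,117,167,.166))
E
```

```text
knob [ 0.492  -0.2129  0.166 ]
hinge [ 0.4198 -0.2347  0.166 ]
c1 [ 0.4589 -0.079   0.12  ]
c2 [ 0.3944 -0.2858  0.12  ]
fence [ 0.6922 -0.1676  0.165 ]
fence2 [ 0.6357 -0.357   0.165 ]
stop [ 0.515  -0.1511  0.14  ]
blackknob [0.54324481 0.21138814 0.166     ]
```

View pics/topcrop.png

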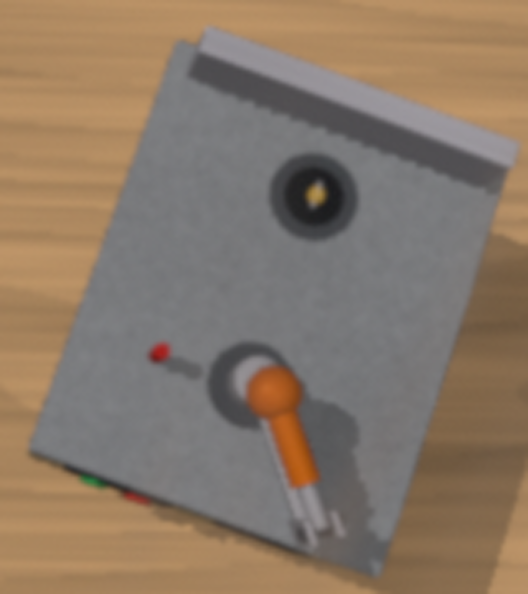

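View pics/sidecrop.png

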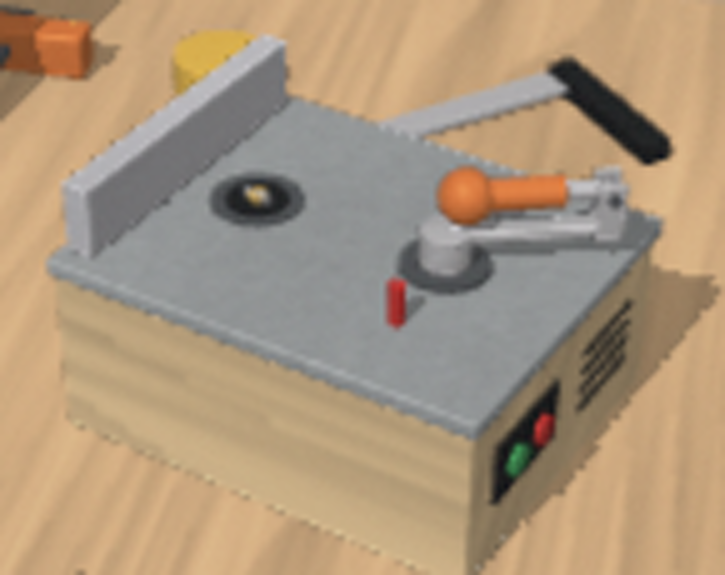

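```bash
python3 - <<'E'
from h import *
c=manip.camera("top"); s=manip.camera("side")
T=lambda x,y:(260+x/3.3,80+y/3.3); S=lambda x,y:(185+x/5,105+y/5)
def p(n,cam,uv,z): r=atz(cam,*uv,z); print(n,r.round(4)); return r
a=p("c1",c,T(30,452),.12); b=p("c2",c,T(380,577),.12); d=p("c3",c,T(178,40),.12)
print("sizes",np.linalg.norm(a-b),np.linalg.norm(a-d), np.degrees(np.arctan2(*(d-a)[1::-1])),np.degrees(np.arctan2(*(a-b)[1::-1]))-90)
p("hubT",c,T(252,384),.12); p("hubS",s,S(446,264),.12)
p("knobT",c,T(275,391),.166);p("knobS",s,S(465,196),.166)
p("hingeT",c,T(318,528),.166);p("hingeS",s,S(604,192),.166)
p("c1S",s,S(472,434),.12);p("c2S",s,S(660,222),.12);p("c3S",s,S(52,264),.12)
p("stopT",c,T(160,350),.146);p("stopS",s,S(396,283),.146)
E
```

```text
c1 [ 0.457  -0.0773  0.12  ]
c2 [ 0.3849 -0.288   0.12  ]
c3 [ 0.7163 -0.1675  0.12  ]
sizes 0.2227541364950642 0.274589340730898 -19.189625866773802 -18.883795407636356
hubT [ 0.4999 -0.2111  0.12  ]
hubS [ 0.4999 -0.211   0.12  ]
knobT [ 0.4911 -0.2135  0.166 ]
knobS [ 0.4914 -0.2112  0.166 ]
hingeT [ 0.4143 -0.2372  0.166 ]
hingeS [ 0.4183 -0.2326  0.166 ]
c1S [ 0.4608 -0.0676  0.12  ]
c2S [ 0.3876 -0.2806  0.12  ]
c3S [ 0.7126 -0.1607  0.12  ]
stopT [ 0.516  -0.1511  0.146 ]
stopS [ 0.517  -0.1507  0.146 ]
```

```bash
cat > g.py <<'E'
from h import *
import json,os
from scipy.spatial.transform import Rotation as Ro
F='cmd.json'
def load():
    if os.path.exists(F):
        d=json.load(open(F)); return np.array(d[0]),np.array(d[1])
    R=np.array([[0,.40942,-.91235],[0,-.91235,-.40942],[-1,0,0]]); return np.array([.235,-.525,.248]),R
def apply(row):  # row: dx dy dz ax ay az (tool) executed
    p,R=load(); p=p+R@np.array(row[:3]); R=R@Ro.from_rotvec(row[3:],degrees=True).as_matrix()
    json.dump([p.tolist(),R.tolist()],open(F,'w')); return p,R
def rel(P,yawturn=0):  # world target -> tool shift
    p,R=load(); return (R.T@(np.array(P)-p)).round(4), 
A=np.array([.4995,-.211]); 
def u(deg): return np.array([np.cos(np.radians(deg)),np.sin(np.radians(deg))])
E
python3 - <<'E'
from g import *
print(rel([.490,-.2139,.248]))
E
```

```text
(array([ 0.    , -0.1794, -0.36  ]),)
```

Emit:
apply_moves([
  {"dx":0,"dy":-0.02,"dz":-0.04,"ax":2,"ay":0,"az":0,"hand":0.85},
  {"dx":0,"dy":-0.04,"dz":-0.08,"ax":4,"ay":0,"az":0,"hand":0.85},
  {"dx":0,"dy":-0.06,"dz":-0.12,"ax":6,"ay":0,"az":0,"hand":0.85},
  {"dx":0,"dy":-0.08,"dz":-0.16,"ax":7.4,"ay":0,"az":0,"hand":0.85},
  {"dx":0,"dy":-0.1,"dz":-0.2,"ax":7.4,"ay":0,"az":0,"hand":0.85},
  {"dx":0,"dy":-0.12,"dz":-0.24,"ax":7.4,"ay":0,"az":0,"hand":0.85},
  {"dx":0,"dy":-0.14,"dz":-0.28,"ax":7.4,"ay":0,"az":0,"hand":0.85},
  {"dx":0,"dy":-0.16,"dz":-0.32,"ax":7.4,"ay":0,"az":0,"hand":0.85},
])

```text
clock: 1.15
ee_pos: [0.4628, -0.2461, 0.2485]
ee_rot: [[0.001, 0.288, -0.958], [-0.0, -0.958, -0.288], [-1.0, 0.001, -0.0]]
wrist_force: [0.3, 0.2, -0.5]
width: 0.0724
```

```bash
python3 - <<'E'
from g import *
print(apply([0,-.16,-.32,7.4,0,0])); print(manip.sense()["ee_pos"],manip.sense()["ee_rot"])
print(rel([.490,-.2139,.248]))
E
```

```text
(array([ 0.4614448, -0.2480096,  0.248    ]), array([[ 0.        ,  0.28850334, -0.95748268],
       [ 0.        , -0.95748268, -0.28850334],
       [-1.        ,  0.        ,  0.        ]]))
[ 0.46280615 -0.24611014  0.24852268] [[ 5.16218314e-04  2.88367801e-01 -9.57519579e-01]
 [-4.72142747e-04 -9.57519530e-01 -2.88368041e-01]
 [-9.99999755e-01  6.00946788e-04 -3.58138351e-04]]
(array([ 0.    , -0.0244, -0.0372]),)
```

Emit:
apply_moves([
  {"dx":0,"dy":-0.0244,"dz":-0.0372,"ax":0,"ay":0,"az":0,"hand":0.85},
  {"dx":0,"dy":-0.0244,"dz":-0.0372,"ax":0,"ay":0,"az":0,"hand":0.85},
  {"dx":0.01,"dy":-0.0244,"dz":-0.0372,"ax":0,"ay":0,"az":0,"hand":0.85},
  {"dx":0.02,"dy":-0.0244,"dz":-0.0372,"ax":0,"ay":0,"az":0,"hand":0.85},
  {"dx":0.03,"dy":-0.0244,"dz":-0.0372,"ax":0,"ay":0,"az":0,"hand":0.85},
  {"dx":0.03,"dy":-0.0244,"dz":-0.0372,"ax":0,"ay":0,"az":0,"hand":0.85},
  {"dx":0.03,"dy":-0.0244,"dz":-0.0372,"ax":0,"ay":0,"az":0,"hand":0.85},
  {"dx":0.03,"dy":-0.0244,"dz":-0.0372,"ax":0,"ay":0,"az":0,"hand":0.85},
])

```text
clock: 1.95
ee_pos: [0.4903, -0.2142, 0.2186]
ee_rot: [[0.0, 0.287, -0.958], [-0.0, -0.958, -0.287], [-1.0, 0.0, -0.0]]
wrist_force: [-0.5, -0.7, 0.5]
width: 0.0727
```

```bash
python3 - <<'E'
from g import *
print(apply([.03,-.0244,-.0372,0,0,0])[0]); print(manip.sense()["ee_pos"])
w=manip.camera("wrist"); crop(w,0,0,512,384,1.5,"w1.png")
for n,P in [("knob",[.490,-.2139,.166]),("hinge",[.4133,-.2369,.166]),("stop",[.5165,-.151,.146])]: print(n,proj(w,P)*1.5)
E
```

```text
[ 0.49002367 -0.2139147   0.218     ]
[ 0.49029031 -0.214246    0.21857642]
knob [[381.53344473 337.45054749]]
hinge [[381.84747181 511.31245905]]
stop [[248.10427776 215.83172165]]
```

View pics/w1.png

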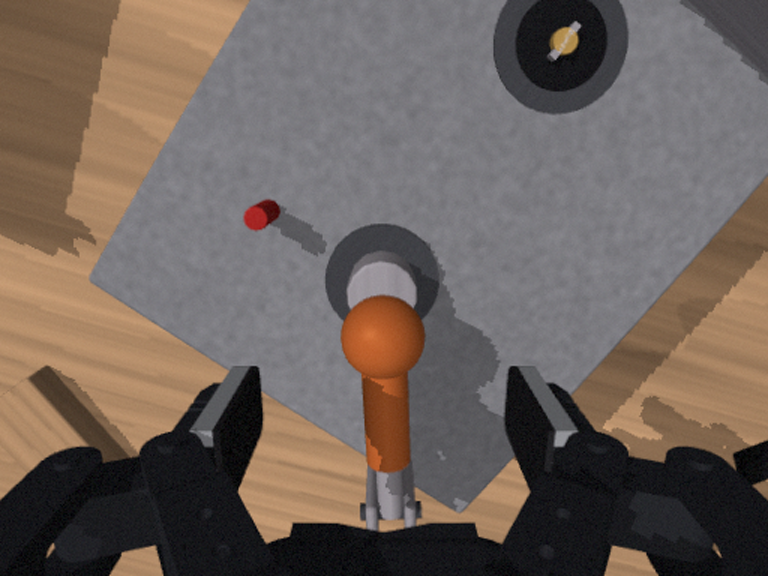

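Emit:
apply_moves([
  {"dx":0.02,"dy":0,"dz":0,"ax":0,"ay":0,"az":0,"hand":0.85},
  {"dx":0.04,"dy":0,"dz":0,"ax":0,"ay":0,"az":0,"hand":0.85},
  {"dx":0.05,"dy":0,"dz":0,"ax":0,"ay":0,"az":0,"hand":0.85},
  {"dx":0.05,"dy":0,"dz":0,"ax":0,"ay":0,"az":0,"hand":0.85},
  {"dx":0.05,"dy":0,"dz":0,"ax":0,"ay":0,"az":0,"hand":0.5},
  {"dx":0.05,"dy":0,"dz":0,"ax":0,"ay":0,"az":0,"hand":0.3},
  {"dx":0.05,"dy":0,"dz":0,"ax":0,"ay":0,"az":0,"hand":0.2},
  {"dx":0.05,"dy":0,"dz":0,"ax":0,"ay":0,"az":0,"hand":0.2},
], grip_force=25)

```text
clock: 2.8
ee_pos: [0.491, -0.2138, 0.1693]
ee_rot: [[0.002, 0.289, -0.957], [-0.001, -0.957, -0.289], [-1.0, 0.001, -0.001]]
wrist_force: [-1.0, 0.6, 1.5]
width: 0.03
```

```bash
python3 - <<'E'
from g import *
print(apply([.05,0,0,0,0,0])[0]); print(manip.sense())
w=manip.camera("wrist"); crop(w,0,0,512,384,1.5,"w2.png")
h=A+.09*u(198.3)
p,R=load()
# ball arc, relative to ball centre at start; 
for th in range(0,96,6):
    t=np.radians(th)
    d=np.array([*( .08*(1-np.cos(t))*u(198.3)), .08*np.sin(t)]); print(th,(R.T@d).round(4))
E
```

```text
[ 0.49002367 -0.2139147   0.168     ]
{'clock': 2.8, 'joint_pos': array([-3.21243774e+01,  1.56375298e+01, -1.18299555e+01,  6.24272634e+01,
        9.74084441e-03,  1.31099986e+02]), 'qd': array([ 0.06175317, -0.07985171, -0.1095267 , -0.16049891,  0.03650989,
        0.02967822]), 'effort': array([-3.40357348e-01, -4.29385972e+01,  2.75317615e+01, -9.11465473e-02,
       -1.56799494e-01,  7.62872020e-03]), 'ee_pos': array([ 0.49101758, -0.21378646,  0.16926154]), 'ee_rot': array([[ 1.64613598e-03,  2.88623802e-01, -9.57441168e-01],
       [-8.32850725e-04, -9.57441738e-01, -2.88625406e-01],
       [-9.99998298e-01,  1.27252224e-03, -1.33569875e-03]]), 'wrist_force': array([-0.98463631,  0.55733256,  1.50201625]), 'moment': array([0.08342171, 0.03153765, 0.0137853 ]), 'width': 0.030036107917553654}
0 [0. 0. 0.]
6 [-0.0084  0.      0.0004]
12 [-0.0166  0.      0.0017]
18 [-0.0247  0.0001  0.0039]
24 [-0.0325  0.0002  0.0069]
30 [-0.04    0.0003  0.0107]
36 [-0.047   0.0004  0.0153]
42 [-0.0535  0.0005  0.0205]
48 [-0.0595  0.0007  0.0265]
54 [-0.0647  0.0009  0.033 ]
60 [-0.0693  0.0011  0.04  ]
66 [-0.0731  0.0013  0.0474]
72 [-0.0761  0.0015  0.0553]
78 [-0.0783  0.0017  0.0633]
84 [-0.0796  0.0019  0.0716]
90 [-0.08    0.0021  0.08  ]
```

View pics/w2.png

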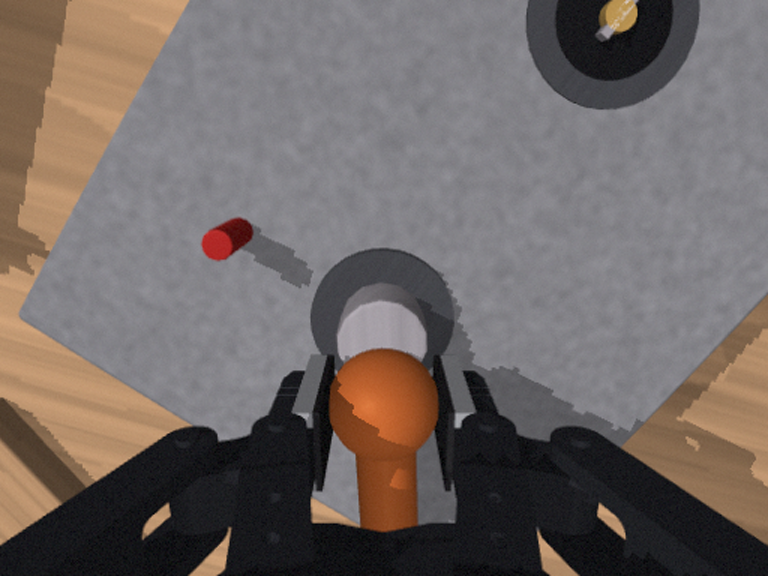

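Emit:
apply_moves([
  {"dx":-0.0084,"dy":0,"dz":0.0004,"ax":0,"ay":0,"az":0,"hand":0.2},
  {"dx":-0.0166,"dy":0,"dz":0.0017,"ax":0,"ay":0,"az":0,"hand":0.2},
  {"dx":-0.0247,"dy":0.0001,"dz":0.0039,"ax":0,"ay":0,"az":0,"hand":0.2},
  {"dx":-0.0325,"dy":0.0002,"dz":0.0069,"ax":0,"ay":0,"az":0,"hand":0.2},
  {"dx":-0.04,"dy":0.0003,"dz":0.0107,"ax":0,"ay":0,"az":0,"hand":0.2},
  {"dx":-0.047,"dy":0.0004,"dz":0.0153,"ax":0,"ay":0,"az":0,"hand":0.2},
  {"dx":-0.0535,"dy":0.0005,"dz":0.0205,"ax":0,"ay":0,"az":0,"hand":0.2},
  {"dx":-0.0595,"dy":0.0007,"dz":0.0265,"ax":0,"ay":0,"az":0,"hand":0.2},
])

```text
clock: 3.65
ee_pos: [0.4651, -0.2222, 0.2285]
ee_rot: [[0.001, 0.288, -0.957], [-0.0, -0.957, -0.288], [-1.0, 0.001, -0.001]]
wrist_force: [0.8, -2.4, -2.7]
width: 0.0301
```

```bash
python3 - <<'E'
from g import *
print(apply([-.0595,.0007,.0265,0,0,0])[0]); print(manip.sense()["ee_pos"],manip.sense()["wrist_force"])
w=manip.camera("wrist"); crop(w,0,0,512,384,1.5,"w3.png")
s=manip.camera("side"); crop(s,185,85,145,115,5,"s3.png")
E
```

```text
[ 0.46485234 -0.22223027  0.2275    ]
[ 0.46506476 -0.22217166  0.22849761] [ 0.75821268 -2.38343072 -2.65268206]
```

View pics/w3.png

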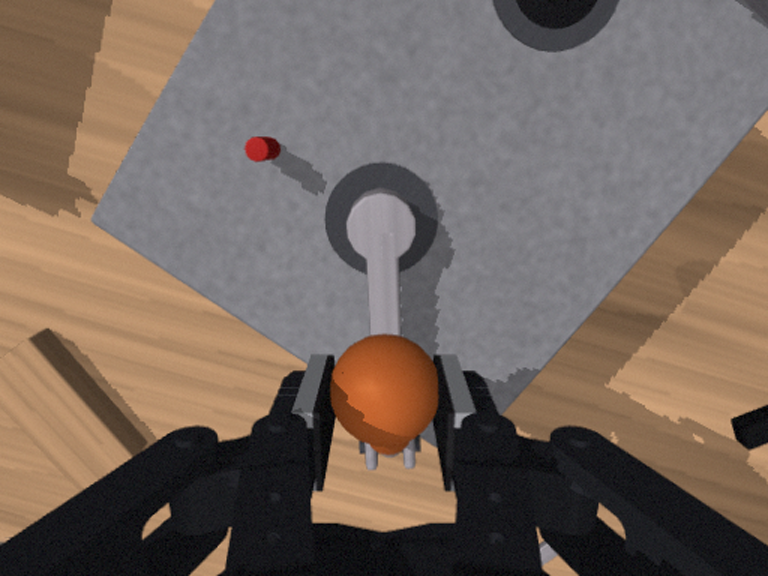

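View pics/s3.png

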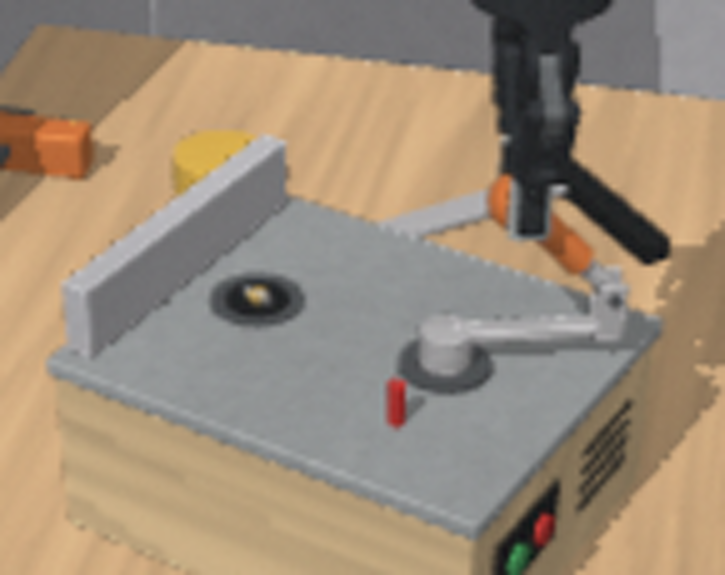

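Emit:
apply_moves([
  {"dx":-0.0052,"dy":0.0002,"dz":0.0065,"ax":0,"ay":0,"az":0,"hand":0.2},
  {"dx":-0.0098,"dy":0.0004,"dz":0.0135,"ax":0,"ay":0,"az":0,"hand":0.2},
  {"dx":-0.0136,"dy":0.0006,"dz":0.021,"ax":0,"ay":0,"az":0,"hand":0.2},
  {"dx":-0.0166,"dy":0.0008,"dz":0.029,"ax":0,"ay":0,"az":0,"hand":0.2},
  {"dx":-0.0188,"dy":0.001,"dz":0.037,"ax":0,"ay":0,"az":0,"hand":0.2},
  {"dx":-0.02,"dy":0.0012,"dz":0.045,"ax":0,"ay":0,"az":0,"hand":0.2},
  {"dx":-0.0205,"dy":0.0014,"dz":0.0535,"ax":0,"ay":0,"az":0,"hand":0.2},
  {"dx":-0.0205,"dy":0.0014,"dz":0.0535,"ax":0,"ay":0,"az":0,"hand":0.2},
])

```text
clock: 4.55
ee_pos: [0.4133, -0.2389, 0.2486]
ee_rot: [[-0.001, 0.288, -0.958], [-0.0, -0.958, -0.288], [-1.0, 0.0, 0.001]]
wrist_force: [0.8, -0.4, 3.3]
width: 0.0303
```

```bash
python3 - <<'E'
from g import *
print(apply([-.0205,.0014,.0535,0,0,0])[0]); print(manip.sense()["ee_pos"],manip.sense()["wrist_force"])
w=manip.camera("wrist"); crop(w,0,0,512,384,1.5,"w4.png")
s=manip.camera("side"); crop(s,185,85,145,115,5,"s4.png")
E
```

```text
[ 0.41403092 -0.23900568  0.248     ]
[ 0.413253   -0.23888503  0.24860534] [ 0.7694633  -0.37754456  3.29429183]
```

View pics/w4.png

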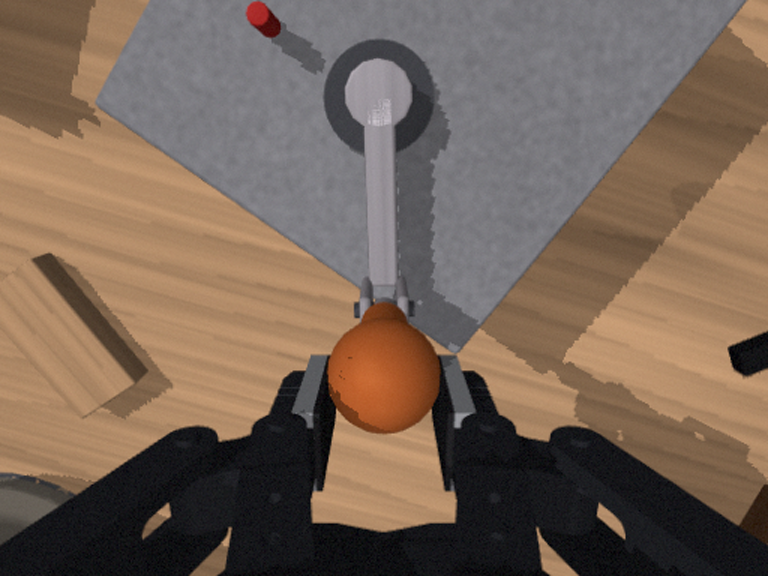

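View pics/s4.png

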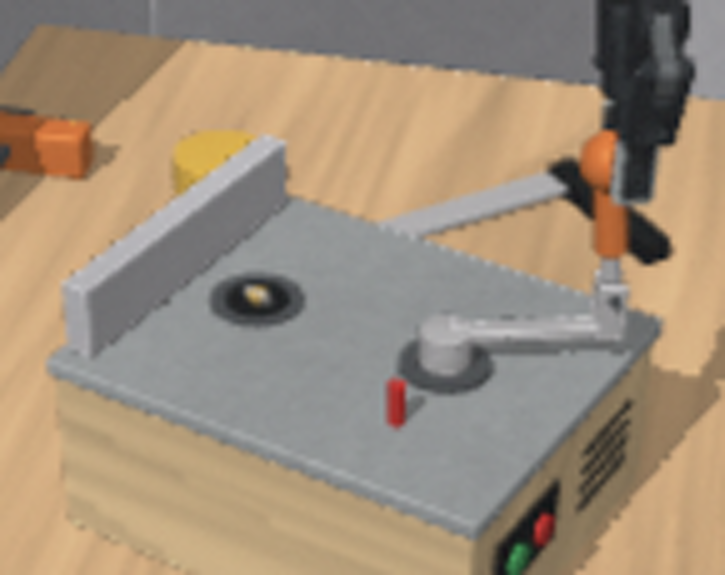

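Emit:
apply_moves([
  {"dx":0,"dy":0,"dz":0.004,"ax":0,"ay":0,"az":0,"hand":0.2},
  {"dx":0,"dy":0,"dz":0.007,"ax":0,"ay":0,"az":0,"hand":0.2},
  {"dx":0,"dy":0,"dz":0.009,"ax":0,"ay":0,"az":0,"hand":0.2},
  {"dx":0,"dy":0,"dz":0.011,"ax":0,"ay":0,"az":0,"hand":0.2},
  {"dx":0,"dy":0,"dz":0.012,"ax":0,"ay":0,"az":0,"hand":0.2},
  {"dx":0,"dy":0,"dz":0.012,"ax":0,"ay":0,"az":0,"hand":0.2},
  {"dx":0,"dy":0,"dz":0.012,"ax":0,"ay":0,"az":0,"hand":0.2},
  {"dx":0,"dy":0,"dz":0.012,"ax":0,"ay":0,"az":0,"hand":0.2},
])

```text
clock: 5.45
ee_pos: [0.4042, -0.2417, 0.248]
ee_rot: [[0.002, 0.289, -0.957], [0.001, -0.957, -0.289], [-1.0, -0.001, -0.003]]
wrist_force: [6.7, 1.6, -0.0]
width: 0.0302
```

```bash
python3 - <<'E'
from g import *
print(apply([0,0,.012,0,0,0])[0]); print(manip.sense()["ee_pos"],manip.sense()["wrist_force"])
w=manip.camera("wrist"); crop(w,0,0,512,384,1.5,"w5.png")
s=manip.camera("side"); crop(s,185,85,145,115,5,"s5.png")
for a in (196,198,200): print(a,proj(w,[*(A+.09*u(a)),.246])*1.5,proj(w,[*(A+.09*u(a)),.166])*1.5)
E
```

```text
[ 0.40254112 -0.24246772  0.248     ]
[ 0.40415485 -0.24172061  0.24796929] [ 6.7287458   1.59867165 -0.01606071]
196 [[371.46400403 370.95605621]] [[375.51217357 289.91657029]]
198 [[382.78156864 370.91450386]] [[382.82279543 289.88733293]]
200 [[394.0936643  370.50849127]] [[390.12911273 289.61320414]]
```

View pics/w5.png

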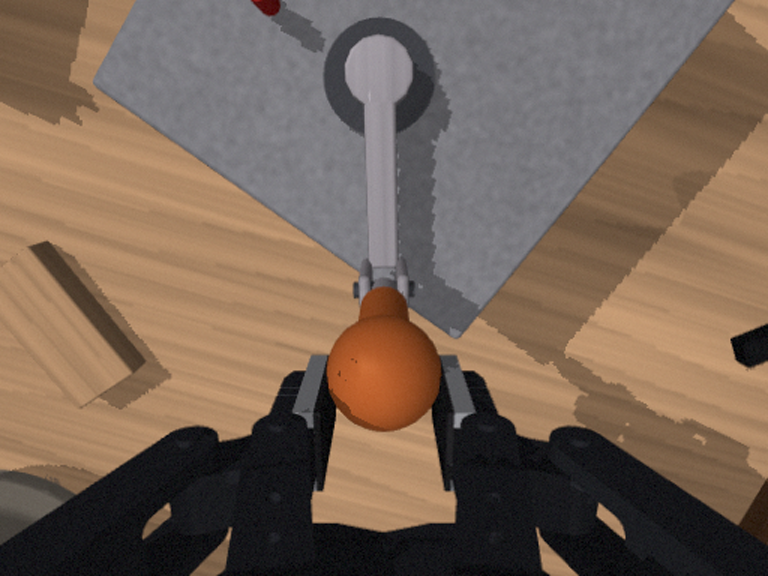

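View pics/s5.png

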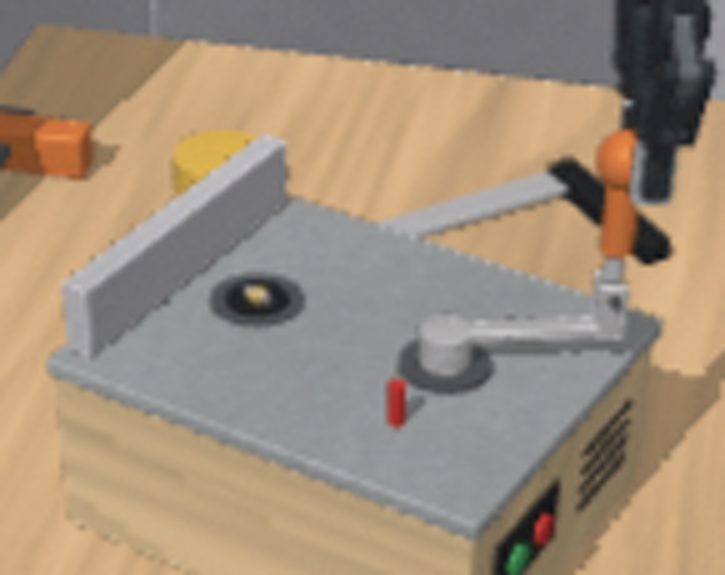

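Emit:
apply_moves([
  {"dx":0,"dy":0,"dz":-0.003,"ax":0,"ay":0,"az":0,"hand":0.6},
  {"dx":0,"dy":0,"dz":-0.003,"ax":0,"ay":0,"az":0,"hand":0.6},
  {"dx":0,"dy":0,"dz":-0.007,"ax":0,"ay":0,"az":0,"hand":0.6},
  {"dx":0,"dy":0,"dz":-0.011,"ax":0,"ay":0,"az":0,"hand":0.6},
  {"dx":0,"dy":0,"dz":-0.011,"ax":0,"ay":0,"az":0,"hand":0.6},
  {"dx":0,"dy":0,"dz":-0.011,"ax":0,"ay":0,"az":0,"hand":0.2},
  {"dx":0,"dy":0,"dz":-0.011,"ax":0,"ay":0,"az":0,"hand":0.2},
  {"dx":0,"dy":0,"dz":-0.011,"ax":0,"ay":0,"az":0,"hand":0.2},
], grip_force=35)

```text
clock: 6.35
ee_pos: [0.4135, -0.2389, 0.2485]
ee_rot: [[0.0, 0.288, -0.957], [-0.0, -0.957, -0.288], [-1.0, 0.0, -0.0]]
wrist_force: [0.4, 0.7, 1.7]
width: 0.0302
```

```bash
python3 - <<'E'
from g import *
print(apply([0,0,-.011,0,0,0])[0]); print(manip.sense()["ee_pos"],manip.sense()["wrist_force"],manip.sense()["width"])
w=manip.camera("wrist"); crop(w,0,0,512,384,1.5,"w6.png")
p,R=load()
c=np.array([*(A+.0915*u(198.2)),p[2]]); print(c)
for a in np.arange(198.2,80,-6):
    P=np.array([*(A+.0915*u(a)),p[2]]); print(round(a,1),(R.T@(P-c)).round(4))
E
```

```text
[ 0.41307343 -0.23929418  0.248     ]
[ 0.41347656 -0.2389404   0.24846748] [0.42791296 0.69674417 1.68180646] 0.030204166605791043
[ 0.41257756 -0.23957865  0.248     ]
198.2 [0. 0. 0.]
192.2 [ 0.     -0.0096 -0.0003]
186.2 [ 0.     -0.0191 -0.0015]
180.2 [ 0.     -0.0284 -0.0038]
174.2 [ 0.     -0.0374 -0.007 ]
168.2 [ 0.     -0.046  -0.0111]
162.2 [ 0.     -0.0542 -0.0161]
156.2 [ 0.     -0.0618 -0.022 ]
150.2 [ 0.     -0.0687 -0.0286]
144.2 [ 0.     -0.0749 -0.0359]
138.2 [ 0.     -0.0804 -0.0438]
132.2 [ 0.     -0.0849 -0.0522]
126.2 [ 0.     -0.0886 -0.061 ]
120.2 [ 0.     -0.0913 -0.0702]
114.2 [ 0.     -0.093  -0.0796]
108.2 [ 0.     -0.0938 -0.0892]
102.2 [ 0.     -0.0935 -0.0988]
96.2 [ 0.     -0.0922 -0.1083]
90.2 [ 0.     -0.09   -0.1176]
84.2 [ 0.     -0.0868 -0.1266]
```

View pics/w6.png

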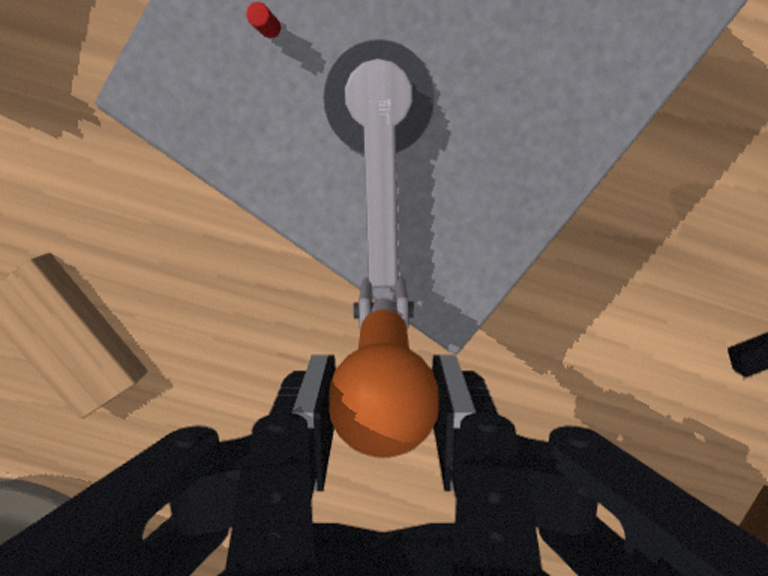

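Handle upright at its stop, ball (384,400) re-gripped centred. Now cranking, first 48°.

Emit:
apply_moves([
  {"dx":0,"dy":-0.0096,"dz":-0.0003,"ax":0,"ay":0,"az":0,"hand":0.2},
  {"dx":0,"dy":-0.0191,"dz":-0.0015,"ax":0,"ay":0,"az":0,"hand":0.2},
  {"dx":0,"dy":-0.0284,"dz":-0.0038,"ax":0,"ay":0,"az":0,"hand":0.2},
  {"dx":0,"dy":-0.0374,"dz":-0.007,"ax":0,"ay":0,"az":0,"hand":0.2},
  {"dx":0,"dy":-0.046,"dz":-0.0111,"ax":0,"ay":0,"az":0,"hand":0.2},
  {"dx":0,"dy":-0.0542,"dz":-0.0161,"ax":0,"ay":0,"az":0,"hand":0.2},
  {"dx":0,"dy":-0.0618,"dz":-0.022,"ax":0,"ay":0,"az":0,"hand":0.2},
  {"dx":0,"dy":-0.0687,"dz":-0.0286,"ax":0,"ay":0,"az":0,"hand":0.2},
])

```text
clock: 7.2
ee_pos: [0.4215, -0.1642, 0.2485]
ee_rot: [[0.0, 0.289, -0.957], [-0.001, -0.957, -0.289], [-1.0, 0.001, -0.0]]
wrist_force: [0.8, -2.2, 1.7]
width: 0.0301
```

```bash
python3 - <<'E'
from g import *
print(apply([0,-.0687,-.0286,0,0,0])[0]); s=manip.sense();print(s["ee_pos"],s["wrist_force"],s["width"],s["joint_pos"])
d=s["ee_pos"][:2]-A; print(np.hypot(*d),np.degrees(np.arctan2(d[1],d[0])))
w=manip.camera("wrist"); crop(w,0,0,512,384,1.5,"w7.png")
c=manip.camera("side"); crop(c,185,85,145,115,5,"s7.png")
p,R=load()
c=np.array([*(A+.0915*u(198.2)),p[2]])+R@[0,-.0687,-.0286]
for a in np.arange(150.2,80,-6):
    P=np.array([*(A+.0915*u(a)),p[2]]); print(round(a,1),(R.T@(P-c)).round(4))
E
```

```text
[ 0.42063726 -0.16526393  0.248     ]
[ 0.42147437 -0.16422413  0.24846799] [ 0.84279851 -2.20508128  1.66359197] 0.03012057098335329 [-3.14643492e+01  4.33181319e+00 -1.42869647e+01  7.13488455e+01
 -1.64574532e-02  1.31761331e+02]
0.09097242258079564 149.05757849893922
150.2 [ 0. -0.  0.]
144.2 [ 0.     -0.0062 -0.0073]
138.2 [ 0.     -0.0117 -0.0152]
132.2 [ 0.     -0.0162 -0.0236]
126.2 [ 0.     -0.0199 -0.0324]
120.2 [ 0.     -0.0226 -0.0416]
114.2 [ 0.     -0.0243 -0.051 ]
108.2 [ 0.     -0.0251 -0.0606]
102.2 [ 0.     -0.0248 -0.0702]
96.2 [ 0.     -0.0235 -0.0797]
90.2 [ 0.     -0.0213 -0.089 ]
84.2 [ 0.     -0.0181 -0.098 ]
```

View pics/w7.png

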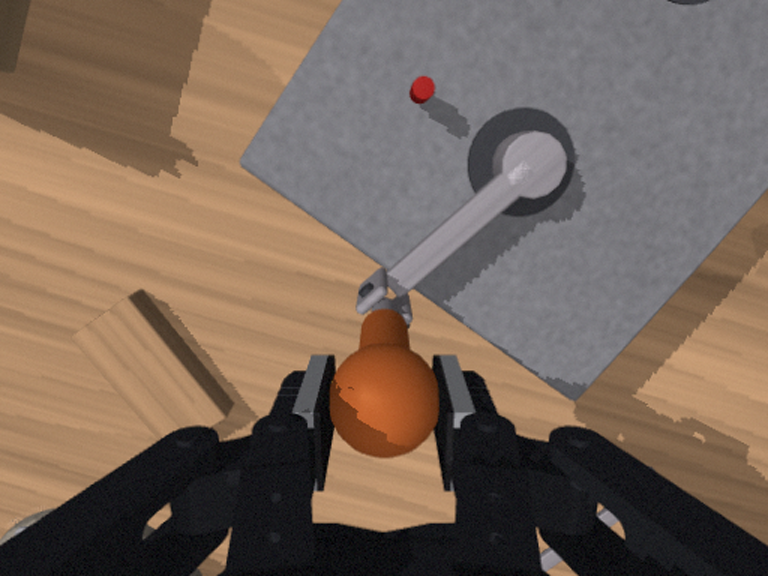

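View pics/s7.png

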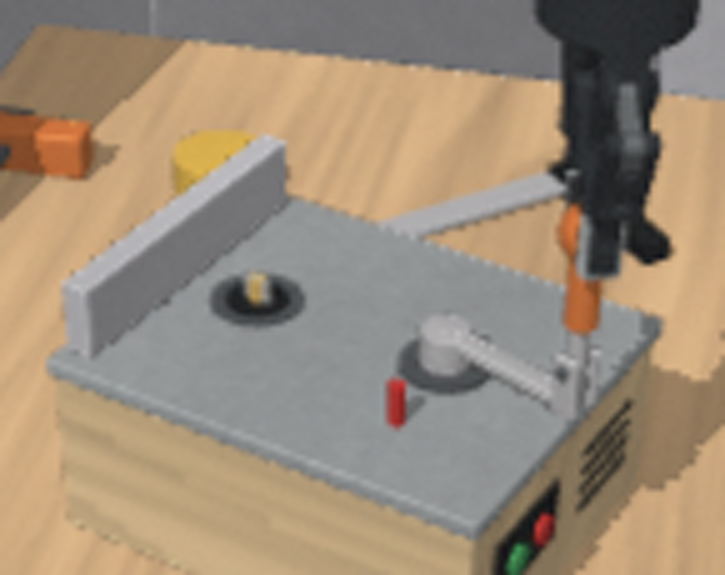

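Emit:
apply_moves([
  {"dx":0,"dy":-0.0062,"dz":-0.0073,"ax":0,"ay":0,"az":0,"hand":0.2},
  {"dx":0,"dy":-0.0117,"dz":-0.0152,"ax":0,"ay":0,"az":0,"hand":0.2},
  {"dx":0,"dy":-0.0162,"dz":-0.0236,"ax":0,"ay":0,"az":0,"hand":0.2},
  {"dx":0,"dy":-0.0199,"dz":-0.0324,"ax":0,"ay":0,"az":0,"hand":0.2},
  {"dx":0,"dy":-0.0226,"dz":-0.0416,"ax":0,"ay":0,"az":0,"hand":0.2},
  {"dx":0,"dy":-0.0243,"dz":-0.051,"ax":0,"ay":0,"az":0,"hand":0.2},
  {"dx":0,"dy":-0.0251,"dz":-0.0606,"ax":0,"ay":0,"az":0,"hand":0.2},
  {"dx":0,"dy":-0.0248,"dz":-0.0702,"ax":0,"ay":0,"az":0,"hand":0.2},
])

```text
clock: 8.1
ee_pos: [0.4819, -0.1216, 0.2484]
ee_rot: [[-0.0, 0.288, -0.958], [-0.003, -0.958, -0.288], [-1.0, 0.003, 0.001]]
wrist_force: [-0.3, -8.2, 3.1]
width: 0.03
```

```bash
python3 - <<'E'
from g import *
print(apply([0,-.0248,-.0702,0,0,0])[0]); s=manip.sense();print(s["ee_pos"],s["wrist_force"],s["width"],s["joint_pos"])
d=s["ee_pos"][:2]-A; print(np.hypot(*d),np.degrees(np.arctan2(d[1],d[0])))
w=manip.camera("wrist"); crop(w,0,0,512,384,1.5,"w8.png")
c=manip.camera("side"); crop(c,185,85,145,115,5,"s8.png")
p,R=load()
c=np.array([*(A+.0915*u(102.2)),p[2]])
for a in np.arange(102.2,70,-4):
    P=np.array([*(A+.0915*u(a)),p[2]]); print(round(a,1),(R.T@(P-c)).round(4))
E
```

```text
[ 0.48069766 -0.12126542  0.248     ]
[ 0.48194255 -0.12160087  0.24840687] [-0.34442487 -8.21728617  3.0737524 ] 0.030038475234667544 [-23.33697036   9.26694585  -8.61521364  72.06373358  -0.14911407
 139.92359966]
0.09110690509275436 101.11112884498988
102.2 [0. 0. 0.]
98.2 [ 0.      0.0007 -0.0063]
94.2 [ 0.      0.0019 -0.0126]
90.2 [ 0.      0.0035 -0.0188]
86.2 [ 0.      0.0055 -0.0249]
82.2 [ 0.      0.008  -0.0308]
78.2 [ 0.      0.0108 -0.0365]
74.2 [ 0.      0.0141 -0.042 ]
70.2 [ 0.      0.0177 -0.0472]
```

View pics/w8.png

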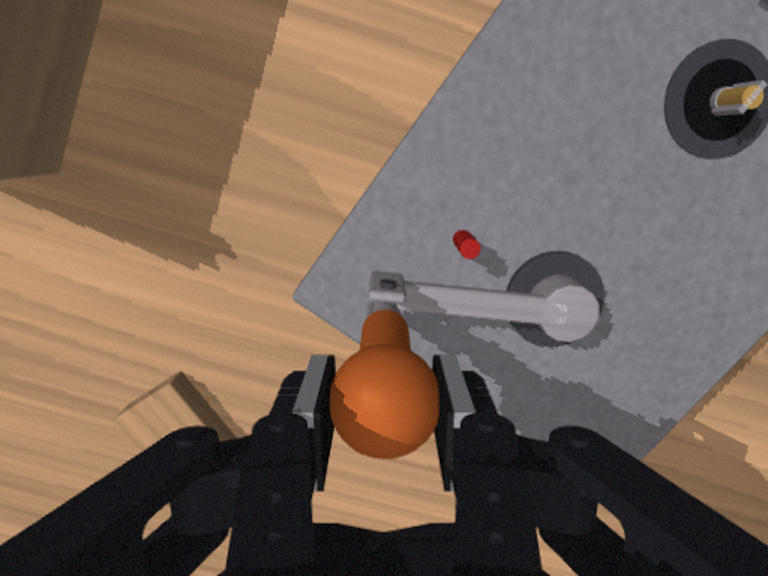

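View pics/s8.png

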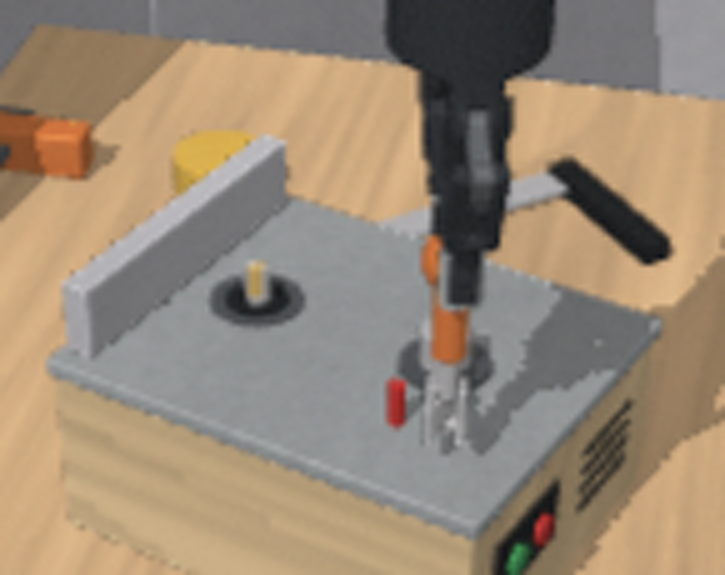

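Emit:
apply_moves([
  {"dx":0,"dy":0.0007,"dz":-0.0063,"ax":0,"ay":0,"az":0,"hand":0.2},
  {"dx":0,"dy":0.0019,"dz":-0.0126,"ax":0,"ay":0,"az":0,"hand":0.2},
  {"dx":0,"dy":0.0035,"dz":-0.0188,"ax":0,"ay":0,"az":0,"hand":0.2},
  {"dx":0,"dy":0.0045,"dz":-0.022,"ax":0,"ay":0,"az":0,"hand":0.2},
  {"dx":0,"dy":0.0055,"dz":-0.0249,"ax":0,"ay":0,"az":0,"hand":0.2},
  {"dx":0,"dy":0.0067,"dz":-0.028,"ax":0,"ay":0,"az":0,"hand":0.2},
  {"dx":0,"dy":0.0067,"dz":-0.028,"ax":0,"ay":0,"az":0,"hand":0.2},
  {"dx":0,"dy":0.0067,"dz":-0.028,"ax":0,"ay":0,"az":0,"hand":0.2},
])

```text
clock: 9.0
ee_pos: [0.5061, -0.12, 0.2482]
ee_rot: [[-0.009, 0.287, -0.958], [-0.003, -0.958, -0.287], [-1.0, 0.0, 0.009]]
wrist_force: [-13.1, -7.3, 10.5]
width: 0.0296
```

```bash
python3 - <<'E'
from g import *
print(apply([0,.0067,-.028,0,0,0])[0]); s=manip.sense();print(s["ee_pos"],s["wrist_force"],s["width"],s["joint_pos"])
d=s["ee_pos"][:2]-A; print(np.hypot(*d),np.degrees(np.arctan2(d[1],d[0])))
w=manip.camera("wrist"); crop(w,0,0,512,384,1.5,"w9.png")
c=manip.camera("side"); crop(c,185,85,145,115,5,"s9.png")
E
```

```text
[ 0.50944015 -0.11960246  0.248     ]
[ 0.50609616 -0.11998277  0.24815778] [-13.06666141  -7.29766298  10.52413504] 0.029644050463941782 [-21.99799695  12.20136444  -5.02201193  73.18116478  -0.33930574
 141.32522337]
0.09125593726602857 85.85493175258212
```

View pics/w9.png

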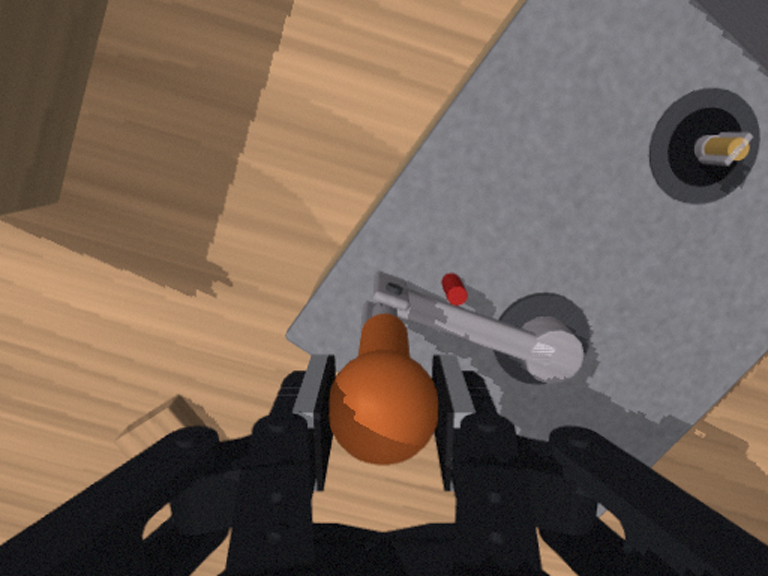

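View pics/s9.png

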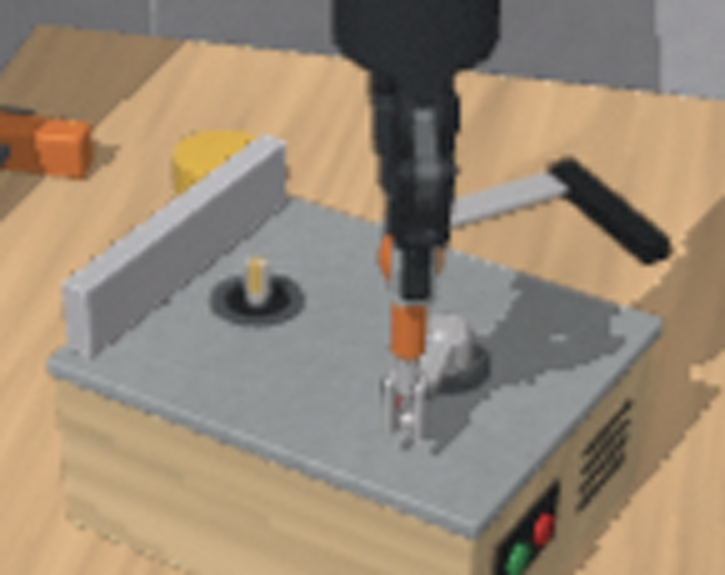

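Emit:
apply_moves([
  {"dx":0,"dy":0,"dz":0,"ax":0,"ay":0,"az":0,"hand":0.4},
  {"dx":0,"dy":0,"dz":0,"ax":0,"ay":0,"az":0,"hand":0.8},
  {"dx":0,"dy":0,"dz":0,"ax":0,"ay":0,"az":0,"hand":0.8},
  {"dx":0,"dy":0,"dz":0,"ax":0,"ay":0,"az":0,"hand":0.8},
  {"dx":-0.01,"dy":0,"dz":0,"ax":0,"ay":0,"az":0,"hand":0.8},
  {"dx":-0.03,"dy":0,"dz":0,"ax":0,"ay":0,"az":0,"hand":0.8},
  {"dx":-0.05,"dy":0,"dz":0,"ax":0,"ay":0,"az":0,"hand":0.8},
  {"dx":-0.07,"dy":0,"dz":0,"ax":0,"ay":0,"az":0,"hand":0.8},
])

```text
clock: 9.9
ee_pos: [0.5099, -0.1191, 0.3197]
ee_rot: [[0.0, 0.289, -0.957], [0.0, -0.957, -0.289], [-1.0, 0.0, -0.0]]
wrist_force: [-0.1, -0.1, -0.2]
width: 0.0682
```

```bash
python3 - <<'E'
from g import *
print(apply([-.07,0,0,0,0,0])[0]); s=manip.sense();print(s["ee_pos"],s["wrist_force"],s["width"])
w=manip.camera("wrist"); crop(w,0,0,512,384,1.5,"w10.png")
c=manip.camera("side"); crop(c,185,85,145,115,5,"s10.png")
for a in (84,86,88,90):
  P=A+.09*u(a)
  print(a,proj(w,[[*P,.246],[*P,.166]])*1.5,(proj(c,[[*P,.246],[*P,.166]])-[185,85])*5)
E
```

```text
[ 0.50944015 -0.11960246  0.318     ]
[ 0.50990701 -0.11906733  0.31973268] [-0.1016431  -0.10072623 -0.23192093] 0.06824976124430938
84 [[387.46249343 321.97418338]
 [386.15182298 273.88284682]] [[406.0220433  251.01827687]
 [401.37538875 385.49411288]]
86 [[384.69116375 328.47619596]
 [384.11912322 278.79974609]] [[412.23932117 252.11080705]
 [407.28646691 386.61866253]]
88 [[382.18362908 335.01147889]
 [382.27586573 283.75389442]] [[418.52257318 253.08972223]
 [413.26031513 387.62485492]]
90 [[379.94029096 341.57037237]
 [380.62292868 288.73826835]] [[424.86272495 253.95339025]
 [419.28837146 388.51103188]]
```

View pics/w10.png

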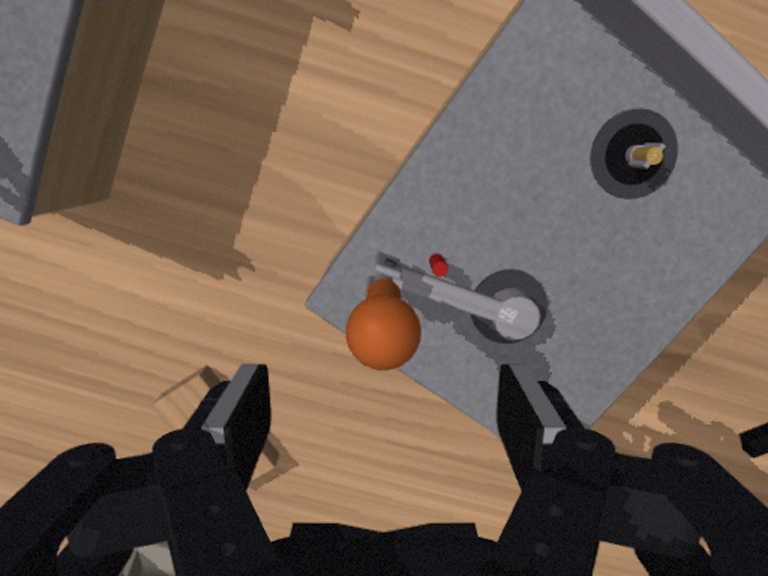

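View pics/s10.png

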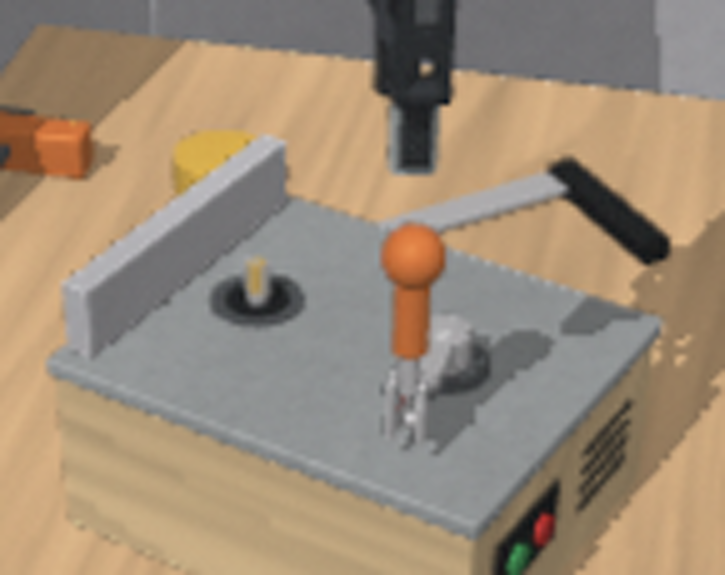

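```bash
python3 - <<'E'
from g import *
c=manip.camera("top"); cv2.imwrite("pics/topend.png",c["color"][:,:,::-1])
a=cv2.imread("pics/top0.png")[60:215,50:200]; b=cv2.imread("pics/topend.png")[60:215,50:200]
print(cv2.absdiff(a,b).max(), cv2.absdiff(a,b)[85:145,50:110].max())
E
```

```text
9 7
```

View pics/topend.png

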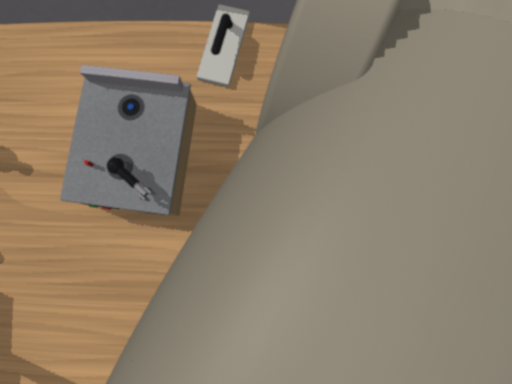

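```bash
python3 -c "
from bench import manip
print(manip.finish_job(), manip.sense()['clock'])"
```

```text
the job is handed in; nothing more can be done
the job is handed in; nothing more can be done
```

The orange table is set up and the job is handed in after about 10 s of robot time; I got no verdict back. I folded the handle up against its upright stop, cranked about 110° clockwise until the arm met the red post, then let go and lifted clear.

**Upright:** the handle pushed back with about 7 N against its stop when I folded it. After release, the ball is within about 1 px (0.5 mm) of the upright position in the wrist picture and within about 4 px of it in the five-times-enlarged side picture.

**Crank at the post:** it resisted with about 13 N, against the 1.5 N it needs to turn, and the arm lies against the red post in the pictures. I measured it at 86–87° in world axes, against an expected 87°. The cutter stands up visibly.

**Other table:** the black crank matches the first top picture, with only noise-level pixel differences.

**Checks that disagreed:**
- During folding the ball crept about 8–10 mm in the pads, as you warned. I pushed it the rest of the way to the stop and re-gripped it before cranking.
- The arm blocked the top camera's view of the orange table at the end, so its final check rests on the wrist and side views.

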